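# Load the click-stop desk carousel and push it round to its next click

### The arm

A 6-joint arm with a two-finger parallel gripper is mounted at the origin on a cart in front of the work surface, level with it; the furniture and walls round the work are solid. World frame = base frame: x ahead of the robot, y to its left, z up, the work surface at z = 0. Lengths are in m, angles in rad, forces in N, time in s.
With the tool pointing down it reaches from about 0.425 to 1.125 m from the base axis. Payload 14.9 kg.
Tool frame: the origin (TCP) lies at the very end of the fingers, on their centre line; the grasp point (between the pads) lies 19 mm behind it (bot.grip_depth is the distance from the TCP to the grasp point, in m); z points along the fingers, y is the line along which they close (so a half turn about z gives the same grasp; the last joint's range is limited). The gripper opens to 91 mm and grips with 3 to 60 N. Pads are 32 mm wide; open, the fingers measure 118 mm over their backs; the gripper's body (76 mm by 178 mm) begins 60 mm behind the grasp point.
Start: joints at [0.775, 0.379, 1.734, -0, 1.028, -0.033], TCP at [0.484, 0.506, 0.185] pointing down, gripper open.
Joint ranges: [-2.77, 2.77], [-0.74, 2.19], [0, 2.66], [-1.06, 4.2], [0.31, 2.87], [-3.08, 3.08]. Speed limits (rad/s): [1.89, 1.89, 2.39, 3.14, 3.14, 3.14].

### API

Orientations are given as a unit quaternion [x, y, z, w].
In Python, from plant import bot gives the robot as it stands.
- The arm moves only by the tool send_rows, never from a script. Its argument "rows" is a list of rows, each a list of 2 entries, a list of its own where there are three numbers: the shift along the tool's x, y, z in m, then the turn about the tool's z in degrees. A call has exactly 5 rows; each row shifts and turns the commanded pose from where the row before left it, along the tool's axes as they then stand; what a row does not reach is not made up. A row lasts 1/10 s, in which the tool goes at most 50 mm and 8.59 degrees, less where a joint would pass 70% of its speed; a pose out of reach is approached as far as the arm can. A call with a gripper value outside its range is refused whole. "fingers" is the opening, from -1 (shut) to 1 (fully open), set as the call begins (left out, the last holds). The fingers move at their own pace and stop on an object; "newtons" is the grip in N (left out, the last holds). Time passes only in rows, so rows that do not move let the fingers close, or fill a call up. It gives the time, the measured TCP pose, the force, the opening and the grip force at its end, in the units of the state.
- bot.read_state(): the state, without advancing time (a new reading comes with each control period).
- bot.read_camera(name): name is "scene" or "top" or "wrist"; returns a dict with "pixels" (480x640x3 uint8, red, green, blue), "intrinsics" (3x3 intrinsics, pixels), "T" (4x4, takes a point from camera to world coordinates). Camera axes: x right, y down, z forward; pixel columns grow to the right and rows downward; lengths in m; the calibration is good to about 2 mm. A picture is of the moment at which its call begins. There is no depth.
- bot.close_job(): hands the job in; it is judged then, once.
Trained networks look in the newest picture that a camera, given by its name, has taken for a name from the list of things; names that differ only in an ending like _2 or _b are one class to them, and where a whole thing is asked for, a point or a joint stands for the part that bears it (a point fixed in the world has none). Each returns a list of dicts, best first, with "confidence" (0 to 1); they miss things now and then, are a little off and sometimes report something else, mostly with a low value. They report only what shows in the picture. A call takes as long as a camera call. They do not tell look-alikes from the thing itself.
- bot.spot_in(camera, label): "at" ([x, y, z] in m, in world coordinates, good to about 4 mm: the middle of the surface that is visible of it).
- bot.silhouettes(camera, label): "mask" (480x640 bool, what is visible of it).
- bot.spot_point(camera, label): "at" ([x, y, z] in m, in world coordinates, good to about 4 mm: a listed point, or the origin of a listed thing).
The state is a dict: "time_s": time; "qpos": joint angles; "dq": joint speeds; "joint_efforts": joint torques, N m; "tcp_pos": TCP position; "orientation": TCP orientation; "wrist_force": force on the tool from outside, world axes, zero at the start; "wrist_torque": the same for the moment, N m; "grip_width": finger opening in m; "grasp_force": force on a finger pad.
Only numpy, scipy, OpenCV 4.12 (cv2) and the standard library are available. Lean on these libraries where they do the work, as an engineer would, in place of code of your own. Each camera call takes 0.05 s, during which the arm holds its last target. There are 200 camera calls.

### The job

Stand the glue stick upright in the carousel's round pocket that is nearer to its steel push post, right down on the pocket's floor, and let go. Then push the post counter-clockwise (seen from above) until the carousel clicks into its next position and locks, so that the pin in its hub pops up, and stop there gently: a hard stop lies just behind the click. Leave the other things on the desk as they are.

Things in the scene. Friction and masses are not known exactly. Their poses are not given: they have to be found in the camera images.
- foot: Fixed round black foot of the carousel, 184 mm across, 12.5 mm high; origin on the turning axis at desk level. Hidden inside it an index ring with the catch and the stop is clamped at an angle that differs each time and cannot be seen.
- rotor: Grey turning disc, 210 mm across, 10 mm thick; origin on the axis at its underside, 14 mm over the desk. In its frame (directions counter-clockwise from +x): push post at -105 deg, round pockets at 165 and 105 deg, a two-part tray 58 x 84 mm, 57 mm high over the desk, at 0 deg; a hub 30 mm across, 44 mm high over the desk. Do not push it with more than 25 N.
- pocket_floor (a point): On the rotor: centre of the floor, 24 mm over the desk, of the pocket to fill (the one nearer the post): an open upright cup, outside 39 mm, bore 31 mm, rim 56 mm over the desk, 60 mm from the turning axis. The other pocket is a like cup, 60 mm from this one.
- post_top (a point): On the rotor: point on the axis of the push post, 94 mm over the desk. Upright steel rod 12 mm across, 92 mm from the turning axis, bare from 30 to 96 mm over the desk. From the start the rotor must turn 50 to 80 deg counter-clockwise to the click. Pushing takes 2 to 3 N here, 5 to 7 N in the last degrees, then it jumps ahead 3 to 4 deg, locks, and stands at the rigid stop.
- pin_top (a point): Top of a 9 mm steel pin in the middle of the hub: 44 to 45 mm over the desk (flush with the hub) while the carousel is not locked, 49 mm when it has clicked and locked. It only shows the state; it is not to be touched.
- glue_stick: Upright glue stick, 26 mm round, 86 mm tall, yellow with a red cap, standing on the desk to the right of the carousel; origin at the centre of its foot, z up along it. About 35 g.
- mug: Orange mug, 81 mm wide, 101 mm high, behind the carousel; leave alone. Origin at the centre of its underside.
- stapler: Red and black stapler, 145 mm long, behind the carousel; leave alone. Origin at the centre of its underside.
- ink_jar: Dark blue square ink jar, 48 mm wide, 58 mm high, to the right; leave alone. Origin at the centre of its underside.
There are look-alikes about, which are no part of the job. What is meant by the glue_stick is not orange, and is the smaller of those in its own colour.

How it is judged:
On the way, in this order (a step that is already met when the one before it is completed fails the run):
1. the glue stick stands in the pocket nearer the post, on its floor, and the gripper has let go of it (horizontal distance between glue_stick and pocket_floor below 0.005 m and z of glue_stick in the frame of rotor below 0.0135 m and angle between glue_stick's own z axis and vertical below 0.15 rad and contact force between the fingers and glue_stick below 0.05 N), for 0.2 s.
2. the carousel has clicked and locked, the pin stands up (height (world z) of pin_top above 0.0475 m), for 0.2 s.
At the end, for the whole second after the job is handed in: The carousel stands still and locked in its next position, its hub pin up (top more than 47.5 mm over the desk). Glue stick released and at rest in its pocket: within 8 degrees of upright, within 5 mm of the pocket's centre and 3.5 mm of its floor (horizontal distance between glue_stick and pocket_floor below 0.005 m and z of glue_stick in the frame of rotor below 0.0135 m and angle between glue_stick's own z axis and vertical below 0.15 rad and height (world z) of pin_top above 0.0475 m and angular speed of rotor below 0.03 rad/s and linear speed of glue_stick below 0.01 m/s); the robot touches nothing.
It fails at once if the carousel (foot or rotor) is pushed with more than 25 N (contact force between any of the fingers, the arm and foot above 25 N).
It fails at once if the mug, stapler or ink jar is shifted more than 20 mm or tipped (distance of any of mug, stapler, ink_jar from where it was at the start of the episode above 0.02 m or angle between any of mug, stapler, ink_jar's own z axis and vertical above 0.3 rad).
It also fails if it takes over 61 s, if anything falls off the work surface, if the arm or the gripper's body presses on something with over 40 N, if the wrist force passes 120 N, or if a joint passes its speed limit or range.

## Working session

There is one attempt and no reset: what is moved stays moved. The work goes in short steps, Python scripts to look and compute and a tool call to move; the robot and the scene stay as the last step left them, time stands still between calls to the robot, and variables do not carry over. Pictures are saved under pics/ and viewed, at most 10 in all, crops included, and the job is handed in when it is done.

Besides the shell and the picture viewer there is one more tool, called after "Call:" by a JSON object that holds its "method" and its "body", one argument or row to a line. send_rows: Moves the arm, as the interface text tells. Its arguments: {"type":"object","properties":{"rows":{"type":"array"},"fingers":{"type":"number"},"newtons":{"type":"number"}},"required":["rows"]}

```bash
mkdir -p pics
cat > h.py <<'E'
from plant import bot
import numpy as np, cv2
def shot(cam,name=None):
    c=bot.read_camera(cam)
    if name: cv2.imwrite(f'pics/{name}.png',c['pixels'][:,:,::-1])
    return c
def px(c,p):
    q=np.linalg.inv(c['T'])@np.r_[p,1]; u=c['intrinsics']@q[:3]; return (u[:2]/u[2]).round(1)
E
python3 - <<'E'
from h import *
for cam in ('scene','top'):
    c=shot(cam,cam+'0'); print(cam,c['T'][:3,3].round(3))
    for l in ('glue_stick','pocket_floor','post_top','pin_top','rotor','foot','mug','stapler','ink_jar'):
        for d in bot.spot_point(cam,l)[:4]: print(l,np.round(d['at'],4),round(d['confidence'],2),px(c,d['at']))
s=bot.read_state();print(s['time_s'],s['orientation'],s['tcp_pos'])
E
```

```text
scene [ 1.232 -0.925  0.495]
glue_stick [ 0.5621 -0.288   0.0022] 0.95 [258.1 298.4]
glue_stick [ 4.924e-01 -2.817e-01  4.000e-04] 0.66 [236.7 288.1]
glue_stick [ 0.4356 -0.3092 -0.0036] 0.64 [208.8 286.8]
pocket_floor [ 0.5154 -0.0494  0.0244] 0.59 [315.2 246.9]
post_top [ 0.5483 -0.1527  0.0925] 0.7 [296.5 235.7]
rotor [ 0.5716 -0.058   0.0155] 0.67 [331.7 257.4]
foot [ 0.5689 -0.0613 -0.0074] 0.87 [329.9 266.6]
mug [7.905e-01 3.400e-02 1.000e-04] 0.9 [436.1 275.6]
mug [ 0.4948 -0.2846 -0.0018] 0.61 [236.5 289.9]
stapler [ 7.832e-01 -1.599e-01 -4.000e-04] 0.8 [386.3 308.9]
ink_jar [ 0.6783 -0.3656  0.0022] 0.61 [273.6 334.3]
top [ 0.556 -0.157  1.07 ]
glue_stick [ 0.5625 -0.2828  0.0056] 0.87 [382.7 274. ]
glue_stick [ 0.4349 -0.3111  0.0022] 0.68 [397.7 346.5]
glue_stick [ 0.4954 -0.2803  0.0016] 0.67 [380.6 311.8]
pocket_floor [ 0.5149 -0.0463  0.0262] 0.78 [247.6 299.1]
pocket_floor [7.90e-01 3.64e-02 1.00e-04] 0.44 [207.1 144.8]
post_top [ 0.5482 -0.1536  0.0948] 0.64 [309.7 281.2]
pin_top [ 0.5747 -0.0635  0.0481] 0.51 [257.2 264.5]
rotor [ 0.5767 -0.0608  0.0129] 0.81 [257.5 263.8]
foot [ 0.5727 -0.061  -0.0047] 0.65 [258.5 266.2]
mug [ 7.883e-01  3.470e-02 -7.000e-04] 0.71 [208.1 145.8]
stapler [ 7.791e-01 -1.605e-01  4.000e-04] 0.94 [316.  152.8]
ink_jar [ 0.674  -0.3656 -0.0028] 0.76 [428.6 212.9]
1.0 [3.72174624e-01 9.28162728e-01 6.03064279e-06 1.78193146e-05] [0.48366057 0.50605381 0.18485815]
```

Run:
```python
import cv2,numpy as np
a=cv2.imread('pics/scene0.png');b=cv2.imread('pics/top0.png')
ca=cv2.resize(a[210:350,190:350],None,fx=4,fy=4,interpolation=3)
cb=cv2.resize(b[180:380,170:450],(784,560),interpolation=3)
cv2.imwrite('pics/ca.png',ca);cv2.imwrite('pics/cb.png',cb)
```

```text
(no output)
```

View pics/ca.png

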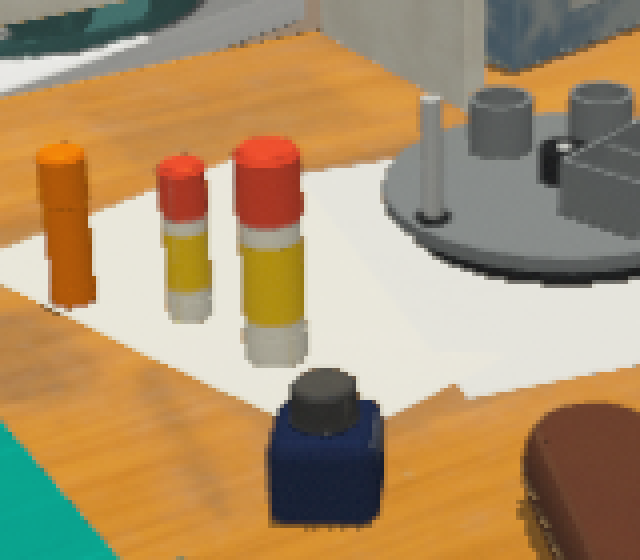

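View pics/cb.png

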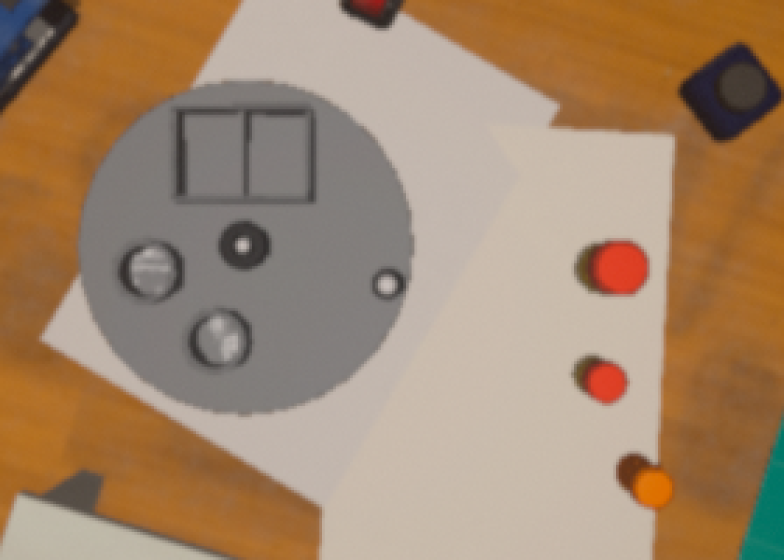

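View pics/scene0.png

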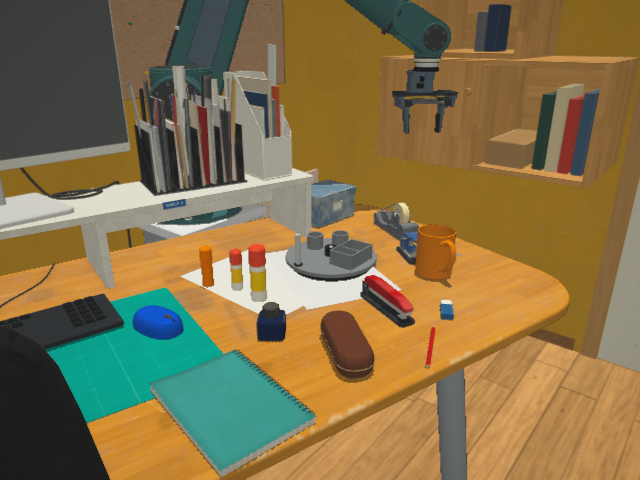

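View pics/top0.png

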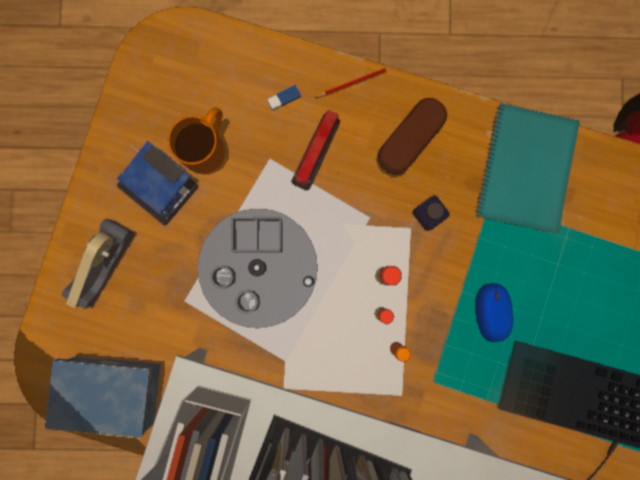

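Run:
```python
from h import *
cs=bot.read_camera('scene');ct=bot.read_camera('top')
P=lambda c:c['intrinsics']@np.linalg.inv(c['T'])[:3]
def tri(a,b):
    x=cv2.triangulatePoints(P(cs),P(ct),np.array(a,float).reshape(2,1),np.array(b,float).reshape(2,1)); x=x[:3,0]/x[3]; return x.round(3),px(cs,x),px(ct,x)
print(tri((313,178),(178,357)))
def atz(c,uv,z):
    d=c['T'][:3,:3]@np.linalg.inv(c['intrinsics'])@np.r_[uv,1]; o=c['T'][:3,3]; return (o+d*(z-o[2])/d[2]).round(3)
x=tri((313,178),(178,357))[0]
print('edge',[atz(ct,u,x[2]) for u in((178,357),(330,400),(480,440))])
print('holder front top', tri((291,133),(249,402)), 'holder', tri((235,72),(190,390)))
print('small',[ (atz(ct,(386.5,316.5),.086)),atz(ct,(386.5,316.5),.08)])
for i in range(2):
    for cam in('scene','top'):
        bot.read_camera(cam)
        for l in ('glue_stick','pocket_floor','post_top','rotor'):
            for d in bot.spot_point(cam,l)[:3]: print(cam,l,np.round(d['at'],4),round(d['confidence'],2))
```

```text
(array([0.433, 0.042, 0.16 ]), array([312.5, 178. ]), array([177.6, 356.5]))
edge [array([0.432, 0.042, 0.16 ]), array([ 0.372, -0.187,  0.16 ]), array([ 0.316, -0.413,  0.16 ])]
holder front top (array([ 0.413, -0.063,  0.287]), array([276.1, 131.7]), array([236.5, 386.7])) holder (array([ 0.4  , -0.07 ,  0.425]), array([267.5,  68. ]), array([227.1, 422.6]))
small [array([ 0.493, -0.28 ,  0.086]), array([ 0.492, -0.281,  0.08 ])]
scene glue_stick [ 0.4349 -0.3093 -0.0013] 0.97
scene glue_stick [ 4.939e-01 -2.845e-01  3.000e-04] 0.64
scene glue_stick [ 5.596e-01 -2.850e-01  4.000e-04] 0.63
scene pocket_floor [ 0.5137 -0.0486  0.0231] 0.81
scene pocket_floor [ 0.4934 -0.2824  0.0034] 0.35
scene post_top [ 0.5491 -0.1543  0.093 ] 0.66
scene rotor [ 0.572  -0.0613  0.0142] 0.64
top glue_stick [ 0.4942 -0.284   0.003 ] 0.61
top glue_stick [ 0.4351 -0.3076 -0.0017] 0.56
top pocket_floor [ 0.5161 -0.0426  0.023 ] 0.72
top post_top [ 0.5461 -0.1508  0.0957] 0.89
top rotor [ 0.575  -0.0608  0.013 ] 0.92
scene glue_stick [ 5.591e-01 -2.878e-01 -1.000e-04] 0.79
scene glue_stick [ 0.4925 -0.2834  0.0008] 0.73
scene glue_stick [ 0.4354 -0.3089 -0.0047] 0.67
scene pocket_floor [ 0.5151 -0.0482  0.0215] 0.64
scene pocket_floor [ 0.5731 -0.063  -0.0032] 0.25
scene post_top [ 0.549  -0.1542  0.095 ] 0.86
scene rotor [ 0.5709 -0.0612  0.0124] 0.82
top glue_stick [ 4.364e-01 -3.105e-01  2.000e-04] 0.87
top glue_stick [ 0.4911 -0.2825  0.    ] 0.73
top pocket_floor [ 0.516  -0.0428  0.0255] 0.61
top post_top [ 0.5488 -0.153   0.0974] 0.95
top rotor [ 0.576  -0.0574  0.0154] 0.68
```

The scene picture shows three sticks: large red/yellow (258,298), small red/yellow (237,288) and plain orange (209,287). The small red/yellow one at (237,288) is meant, because it is not orange and is the smaller of its colour. The enlarged crop confirms this. The carousel's rotor yaw is about 0, so the pocket to fill is the one at top (248,299). A shelf of books stands between the base and the carousel.

First I'll raise and turn the tool in free space, so that tool x = world x and tool y = −world y.

Call:
{"method": "send_rows", "body": {
  "rows": [
    [[0,0,-0.005],8.52],
    [[0,0,-0.005],8.52],
    [[0,0,-0.005],8.52],
    [[0,0,-0.005],8.52],
    [[0,0,-0.005],8.52]
  ],
  "fingers": 0.2,
  "newtons": 15
}}

```text
time_s: 2.6
tcp_pos: [0.4837, 0.506, 0.21]
orientation: [0.686, 0.727, -0.0, -0.0]
wrist_force: [-0.2, 0.2, -0.2]
grip_width: 0.0554
grasp_force: 0.0
```

Call:
{"method": "send_rows", "body": {
  "rows": [
    [[0,0,-0.005],8.52],
    [[0,0,-0.005],8.52],
    [[0,0,-0.005],8.52],
    [[0,0,-0.005],8.52],
    [[0,0,-0.005],8.52]
  ]
}}

```text
time_s: 3.1
tcp_pos: [0.4837, 0.506, 0.235]
orientation: [0.904, 0.429, -0.0, -0.0]
wrist_force: [-0.1, -0.3, -0.8]
grip_width: 0.0548
grasp_force: 0.0
```

Call:
{"method": "send_rows", "body": {
  "rows": [
    [[0,0,-0.005],8.52],
    [[0,0,-0.005],8.52],
    [[0,0,-0.005],8.52],
    [[0,0,-0.005],8.52],
    [[0,0,-0.005],8.52]
  ]
}}

```text
time_s: 3.6
tcp_pos: [0.4837, 0.506, 0.26]
orientation: [0.997, 0.071, 0.0, 0.0]
wrist_force: [0.3, -0.0, -0.4]
grip_width: 0.0548
grasp_force: 0.0
```

Call:
{"method": "send_rows", "body": {
  "rows": [
    [[0,0,0],8.5],
    [[0.02,0.04,0],0],
    [[0.02,0.045,0],0],
    [[0.02,0.045,0],0],
    [[0,0.045,0],0]
  ]
}}

```text
time_s: 4.1
tcp_pos: [0.5452, 0.3292, 0.2599]
orientation: [1.0, -0.0, 0.0, -0.0]
wrist_force: [-0.0, 0.6, -0.1]
grip_width: 0.0546
grasp_force: 0.0
```

Call:
{"method": "send_rows", "body": {
  "rows": [
    [[0,0.046,0],0],
    [[0,0.046,0],0],
    [[0,0.046,0],0],
    [[0,0.046,0],0],
    [[0,0.046,0],0]
  ]
}}

```text
time_s: 4.6
tcp_pos: [0.5434, 0.0993, 0.2601]
orientation: [1.0, 0.0, 0.0, -0.0]
wrist_force: [0.5, -0.1, -0.1]
grip_width: 0.0544
grasp_force: 0.0
```

Call:
{"method": "send_rows", "body": {
  "rows": [
    [[0,0.046,0],0],
    [[0,0.046,0],0],
    [[0,0.046,0],0],
    [[0,0.046,0],0],
    [[0,0.046,0],0]
  ]
}}

```text
time_s: 5.1
tcp_pos: [0.5434, -0.1309, 0.2601]
orientation: [1.0, -0.0, 0.0, 0.0]
wrist_force: [0.9, 0.6, -0.8]
grip_width: 0.0547
grasp_force: 0.0
```

Call:
{"method": "send_rows", "body": {
  "rows": [
    [[-0.01,0.046,0],0],
    [[-0.01,0.046,0],0],
    [[-0.01,0.046,0],0],
    [[0,0.014,0],0],
    [[0,0,0],0]
  ]
}}

```text
time_s: 5.6
tcp_pos: [0.5134, -0.2826, 0.2598]
orientation: [1.0, -0.001, 0.0, 0.0]
wrist_force: [-0.0, -0.2, 0.4]
grip_width: 0.0548
grasp_force: 0.0
```

Run:
```python
from h import *
c=shot('wrist','w1')
s=bot.read_state(); print(s['tcp_pos'],s['qpos'].round(3) if hasattr(s['qpos'],'round') else s['qpos'])
cv2.imwrite('pics/w1c.png',c['pixels'][:,:,::-1])
for cam in('wrist','top','scene'):
    if cam!='wrist': bot.read_camera(cam)
    for d in bot.spot_point(cam,'glue_stick')[:4]: print(cam,np.round(d['at'],4),round(d['confidence'],2),px(c,d['at']) if cam=='wrist' else '')
for m in bot.silhouettes('wrist','glue_stick'): 
    v,u=np.nonzero(m['mask']); print(m['confidence'],u.min(),u.max(),v.min(),v.max())
```

```text
[ 0.51351956 -0.28115987  0.25972925] [-0.541  0.116  1.919  0.     1.106  1.031]
wrist [ 0.5606 -0.2891  0.    ] 0.92 [320.6 167.1]
wrist [ 0.4358 -0.3085  0.001 ] 0.74 [335.5 264.7]
wrist [ 0.4919 -0.2786 -0.0015] 0.7 [312.3 222.2]
top [ 0.5612 -0.2841  0.004 ] 0.6 
scene [ 0.4952 -0.2866  0.0012] 0.6 
scene [ 0.5631 -0.2877 -0.0032] 0.57 
scene [ 0.4378 -0.3096 -0.0036] 0.57 
scene [ 0.5698 -0.061  -0.0029] 0.34 
0.84 302 336 152 190
0.63 303 326 212 247
```

View pics/w1.png

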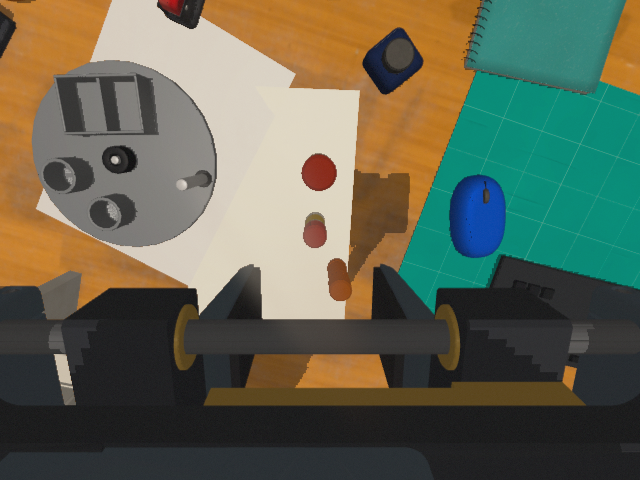

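The wrist picture shows the small stick at (315,232) between the finger lines, with the large one ahead at (319,172) and the orange one at (340,280). Going down on it.

Call:
{"method": "send_rows", "body": {
  "rows": [
    [[-0.01,0.0015,0.02],0],
    [[-0.01,0,0.03],0],
    [[0,0,0.04],0],
    [[0,0,0.04],0],
    [[0,0,0.03],0]
  ]
}}

```text
time_s: 6.45
tcp_pos: [0.4931, -0.2814, 0.0978]
orientation: [1.0, 0.0, -0.0, -0.0]
wrist_force: [0.5, -0.1, 0.0]
grip_width: 0.0551
grasp_force: 0.0
```

Call:
{"method": "send_rows", "body": {
  "rows": [
    [[0,0,0.02],0],
    [[0,0,0.015],0],
    [[0,0,0.008],0],
    [[0,0,0.005],0],
    [[0,0,0],0]
  ]
}}

```text
time_s: 6.95
tcp_pos: [0.4938, -0.2825, 0.052]
orientation: [1.0, 0.0, 0.0, 0.0]
wrist_force: [-0.8, -0.3, 0.2]
grip_width: 0.0544
grasp_force: 0.0
```

Run:
```python
from h import *
s=bot.read_state(); print(s['tcp_pos'],s['wrist_force'])
for i in range(3):
  for cam in('wrist','scene'):
    c=shot(cam,'w2' if cam=='wrist' and i==0 else None)
    for d in bot.spot_point(cam,'glue_stick')[:4]: print(cam,np.round(d['at'],4),round(d['confidence'],2))
```

```text
[ 0.493815   -0.28245219  0.0519761 ] [-0.8005415  -0.31973885  0.21994431]
wrist [ 0.4977 -0.2801 -0.0038] 0.97
wrist [ 0.56   -0.2892  0.001 ] 0.96
wrist [ 0.434  -0.3083  0.0011] 0.95
scene [ 0.4346 -0.3099 -0.0025] 0.96
scene [ 0.4939 -0.2839 -0.0042] 0.71
scene [ 0.5575 -0.2861 -0.0013] 0.6
wrist [ 0.4945 -0.2801  0.0013] 0.6
wrist [ 0.4359 -0.3068  0.0028] 0.57
wrist [ 0.5618 -0.2918  0.0019] 0.56
scene [ 0.4368 -0.3121 -0.0026] 0.87
scene [ 0.5614 -0.283   0.0009] 0.84
scene [ 0.5512 -0.1553  0.0932] 0.59
wrist [ 0.4342 -0.3102  0.0035] 0.92
wrist [ 4.928e-01 -2.775e-01  3.000e-04] 0.91
wrist [ 0.56   -0.2902  0.0023] 0.83
scene [ 0.4954 -0.2849 -0.0017] 0.96
scene [ 0.5612 -0.2895  0.0009] 0.67
scene [ 0.4355 -0.311  -0.0031] 0.65
scene [ 0.5165 -0.0486  0.0259] 0.56
```

Centred to within noise. Grip, then lift.

Call:
{"method": "send_rows", "body": {
  "rows": [
    [[0,0,0],0],
    [[0,0,0],0],
    [[0,0,0],0],
    [[0,0,0],0],
    [[0,0,0],0]
  ],
  "fingers": -1,
  "newtons": 12
}}

```text
time_s: 8.05
tcp_pos: [0.4936, -0.2825, 0.0518]
orientation: [1.0, -0.0, -0.0, -0.0]
wrist_force: [-0.6, 0.2, -0.6]
grip_width: 0.0248
grasp_force: 12.0
```

Call:
{"method": "send_rows", "body": {
  "rows": [
    [[0,0,-0.01],0],
    [[0,0,-0.02],0],
    [[0,0,-0.03],0],
    [[0,0,-0.03],0],
    [[0,0,-0.02],0]
  ]
}}

```text
time_s: 8.55
tcp_pos: [0.4942, -0.2828, 0.1646]
orientation: [1.0, -0.0, 0.001, 0.001]
wrist_force: [0.3, 0.4, -0.7]
grip_width: 0.0249
grasp_force: 12.0
```

Run:
```python
from h import *
s=bot.read_state(); print(s['tcp_pos'],s['wrist_force'],s['grip_width'],s['grasp_force'])
t=s['tcp_pos']
for i in range(4):
  for cam in('wrist','scene','top'):
    c=shot(cam,'w3' if cam=='wrist' and i==0 else ('s3' if cam=='scene' and i==0 else None))
    for d in bot.spot_point(cam,'glue_stick')[:4]:
        r=np.array(d['at'])-t
        if np.linalg.norm(r[:2])<.03: print(cam,'stick rel tcp',r.round(4),round(d['confidence'],2))
    for l in ('pocket_floor','post_top','rotor'):
        for d in bot.spot_point(cam,l)[:1]: print(cam,l,np.round(d['at'],4),round(d['confidence'],2))
```

```text
[ 0.49419149 -0.28279665  0.1646456 ] [ 0.31411445  0.38040814 -0.68709365] 0.024860508093548516 11.99596256017685
wrist stick rel tcp [-0.0015  0.0042 -0.052 ] 0.79
wrist pocket_floor [ 0.5158 -0.0477  0.0251] 0.74
wrist post_top [ 0.5516 -0.1519  0.091 ] 0.6
wrist rotor [ 0.5712 -0.0605  0.0107] 0.89
scene stick rel tcp [-0.0011 -0.0025 -0.0497] 0.75
scene pocket_floor [ 0.5164 -0.0462  0.0256] 0.93
scene post_top [ 0.5519 -0.1535  0.095 ] 0.87
scene rotor [ 0.5704 -0.0596  0.0138] 0.83
top pocket_floor [ 0.5135 -0.044   0.0273] 0.71
top post_top [ 0.547  -0.1513  0.0959] 0.69
top rotor [ 0.5763 -0.057   0.0129] 0.72
wrist stick rel tcp [-0.0012  0.0051 -0.0538] 0.82
wrist pocket_floor [ 0.5156 -0.0452  0.0261] 0.97
wrist post_top [ 0.5528 -0.1526  0.0925] 0.67
wrist rotor [ 0.5733 -0.0588  0.0109] 0.96
scene stick rel tcp [ 0.0015 -0.0004 -0.0527] 0.69
scene pocket_floor [ 0.5166 -0.0487  0.0223] 0.71
scene post_top [ 0.5501 -0.1539  0.0958] 0.97
scene rotor [ 0.5736 -0.059   0.0128] 0.69
top pocket_floor [ 0.5164 -0.0436  0.0258] 0.92
top post_top [ 0.549  -0.1493  0.0954] 0.7
to
[... 313 characters left out ...]
.0973] 0.57
scene rotor [ 0.5715 -0.0606  0.0159] 0.84
top pocket_floor [ 0.5158 -0.0444  0.028 ] 0.79
top post_top [ 0.549  -0.1532  0.098 ] 0.65
top rotor [ 0.5775 -0.0606  0.0113] 0.58
wrist stick rel tcp [ 0.0001  0.0052 -0.0565] 0.91
wrist pocket_floor [ 0.5132 -0.0458  0.0278] 0.93
wrist post_top [ 0.5503 -0.1515  0.0923] 0.76
wrist rotor [ 0.5707 -0.0607  0.0117] 0.94
scene stick rel tcp [-0.0007  0.0006 -0.0535] 0.74
scene pocket_floor [ 0.5138 -0.0481  0.0238] 0.67
scene post_top [ 0.5517 -0.1535  0.0929] 0.68
scene rotor [ 0.5744 -0.0627  0.013 ] 0.69
top pocket_floor [ 0.7816 -0.1642 -0.003 ] 0.62
top post_top [ 0.5472 -0.1535  0.095 ] 0.64
top rotor [ 0.5758 -0.0614  0.0138] 0.62
```

Run:
```python
from h import *
s=bot.read_state();q=s['qpos'];t=s['tcp_pos']
D=[(.7000,.1849,.379,2.113),(np.hypot(.5135,.2812),.2597,.116,2.035),(np.hypot(t[0],t[1]),t[2],q[1],q[1]+q[2])]
A=[];b=[]
for r,z,a,c in D: A+=[[1,0,np.sin(a),np.sin(c)],[0,1,np.cos(a),np.cos(c)]];b+=[r,z]
x,res,rk,sv=np.linalg.lstsq(np.array(A),np.array(b),rcond=None);print(q,x,res,sv)
```

```text
[-5.60721038e-01  2.04580011e-01  2.01459312e+00 -3.08150717e-06
  9.22340203e-01  1.01016001e+00] [-0.01743048 -0.00956573  0.54376419  0.60125911] [2.66901822e-05] [2.63073936 2.24776496 0.13503844 0.09234551]
```

Call:
{"method": "send_rows", "body": {
  "rows": [
    [[0.004,-0.03,0],0],
    [[0.004,-0.04,0],0],
    [[0.004,-0.04,0],0],
    [[0.004,-0.04,0],0],
    [[0.0035,-0.03,0],0]
  ]
}}

```text
time_s: 12.05
tcp_pos: [0.513, -0.1005, 0.1619]
orientation: [1.0, 0.0, 0.0, -0.0]
wrist_force: [0.5, -0.3, -0.1]
grip_width: 0.0244
grasp_force: 12.0
```

Call:
{"method": "send_rows", "body": {
  "rows": [
    [[0.002,-0.025,0.006],0],
    [[0,-0.02,0.01],0],
    [[0,-0.01,0.015],0],
    [[0,0,0.012],0],
    [[0,0,0.003],0]
  ]
}}

```text
time_s: 12.55
tcp_pos: [0.5144, -0.0475, 0.1146]
orientation: [1.0, 0.0, -0.001, -0.0]
wrist_force: [0.3, -1.1, -0.2]
grip_width: 0.0247
grasp_force: 12.0
```

Run:
```python
from h import *
s=bot.read_state(); print(s['time_s'],s['tcp_pos'],s['wrist_force'])
t=s['tcp_pos']; ims=[]
for cam in('wrist','scene','top'):
    c=shot(cam,cam+'4')
    print(cam,'pred foot',px(c,[t[0]-.0005,t[1],t[2]-.052]),'rim', px(c,[.5152,-.0457,.056]))
    for l in ('glue_stick','pocket_floor'):
        for d in bot.spot_point(cam,l)[:3]: print(cam,l,np.round(d['at'],4),round(d['confidence'],2),px(c,d['at']))
a=cv2.imread('pics/scene4.png');b=cv2.imread('pics/wrist4.png')
cv2.imwrite('pics/v4.png',np.hstack([cv2.resize(a[190:280,270:370],(400,360),interpolation=3),cv2.resize(b[120:300,220:420],(400,360),interpolation=3)]))
```

```text
12.55 [ 0.51438991 -0.0475446   0.1145839 ] [ 0.34286368 -1.0574962  -0.21388483]
wrist pred foot [315.1 252. ] rim [312.6 247.7]
wrist glue_stick [ 5.609e-01 -2.898e-01 -2.000e-04] 0.89 [603.  177.6]
wrist glue_stick [ 0.5145 -0.0446  0.0634] 0.66 [310.9 251.5]
wrist glue_stick [ 0.4357 -0.3079  0.0038] 0.54 [598.4 315.9]
wrist pocket_floor [ 0.516  -0.0467  0.025 ] 0.91 [314.1 236.4]
scene pred foot [315.1 231.5] rim [316. 234.]
scene glue_stick [ 0.5601 -0.2856 -0.0017] 0.94 [258.3 299.4]
scene glue_stick [ 0.4382 -0.3089 -0.001 ] 0.8 [209.6 286. ]
scene glue_stick [ 0.5143 -0.0499  0.0634] 0.56 [314.6 231.5]
scene pocket_floor [ 0.5124 -0.0493  0.0228] 0.87 [314.2 247.2]
top pred foot [246.  300.6] rim [245.4 299.6]
top glue_stick [ 4.350e-01 -3.105e-01  1.000e-04] 0.8 [397.2 346.3]
top glue_stick [ 0.5609 -0.2857  0.006 ] 0.58 [384.3 274.9]
```

View pics/v4.png

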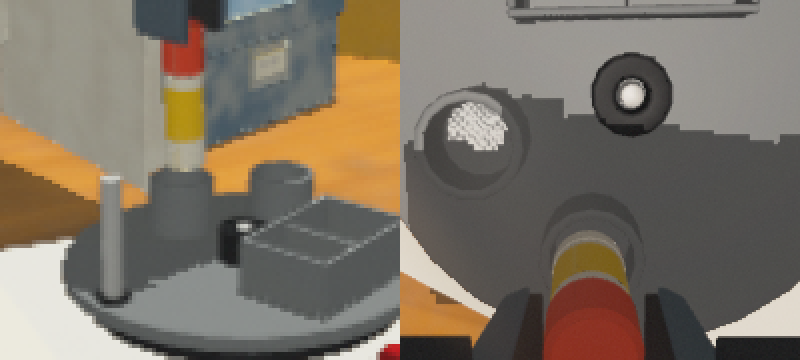

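Run:
```python
import cv2,numpy as np
a=cv2.imread('pics/scene4.png');b=cv2.imread('pics/wrist4.png')
A=cv2.resize(a[222:262,290:340],None,fx=8,fy=8,interpolation=2)
B=cv2.resize(b[210:285,275:355],None,fx=5,fy=5,interpolation=2)
B=cv2.convertScaleAbs(B,alpha=1.6,beta=10)
B=cv2.resize(B,(400,375)); A=cv2.copyMakeBorder(A,0,55,0,0,cv2.BORDER_CONSTANT)
cv2.imwrite('pics/v5.png',np.hstack([A,B]))
g=b.astype(int)
for v in (236,240,244,248,252): print(v,[tuple(g[v,u]) for u in range(288,346,3)])
g=a.astype(int)
for v in (224,228,238,244): print('s',v,[(u,g[v,u,2],g[v,u,0]) for u in range(304,328)])
```

```text
236 [(np.int64(78), np.int64(82), np.int64(84)), (np.int64(76), np.int64(79), np.int64(83)), (np.int64(73), np.int64(77), np.int64(78)), (np.int64(78), np.int64(81), np.int64(84)), (np.int64(74), np.int64(77), np.int64(79)), (np.int64(77), np.int64(80), np.int64(83)), (np.int64(76), np.int64(79), np.int64(83)), (np.int64(103), np.int64(116), np.int64(124)), (np.int64(99), np.int64(111), np.int64(117)), (np.int64(99), np.int64(111), np.int64(117)), (np.int64(98), np.int64(109), np.int64(115)), (np.int64(84), np.int64(89), np.int64(92)), (np.int64(76), np.int64(79), np.int64(79)), (np.int64(77), np.int64(78), np.int64(79)), (np.int64(74), np.int64(77), np.int64(78)), (np.int64(75), np.int64(77), np.int64(78)), (np.int64(76), np.int64(79), np.int64(80)), (np.int64(62), np.int64(63), np.int64(64)), (np.int64(76), np.int64(79), np.int64(80)), (np.int64(75), np.int64(78), np.int64(79))]
240 [(np.int64(77), np.int64(79), np.int64(83)), (np.int64(68), np.int64(70), np.int64(74)), (np.int64(79), np.int64(80), np.int64(85)), (np.int64(70), np.int64(73), np.int64(77)), (np.int64(79), np.int64(8
[... 6163 characters left out ...]
 (308, np.int64(84), np.int64(85)), (309, np.int64(86), np.int64(88)), (310, np.int64(89), np.int64(90)), (311, np.int64(90), np.int64(92)), (312, np.int64(91), np.int64(92)), (313, np.int64(92), np.int64(92)), (314, np.int64(91), np.int64(94)), (315, np.int64(93), np.int64(95)), (316, np.int64(92), np.int64(94)), (317, np.int64(91), np.int64(94)), (318, np.int64(90), np.int64(91)), (319, np.int64(89), np.int64(91)), (320, np.int64(86), np.int64(88)), (321, np.int64(85), np.int64(86)), (322, np.int64(81), np.int64(83)), (323, np.int64(80), np.int64(80)), (324, np.int64(80), np.int64(81)), (325, np.int64(78), np.int64(78)), (326, np.int64(77), np.int64(76)), (327, np.int64(67), np.int64(67))]
```

View pics/v5.png

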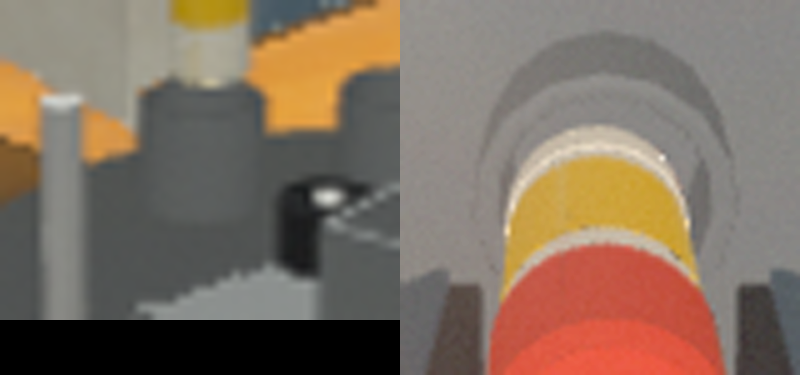

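Run:
```python
from h import *
from scipy.optimize import least_squares
t=bot.read_state()['tcp_pos'];print(t)
W=bot.read_camera('wrist');S=bot.read_camera('scene')
def P(c,X):
    q=(X-c['T'][:3,3])@c['T'][:3,:3]; u=q@c['intrinsics'].T; return u[:,:2]/u[:,2:]
th=np.linspace(0,2*np.pi,360)
circ=lambda x,y,r,z:np.c_[x+r*np.cos(th),y+r*np.sin(th),0*th+z]
def band(c,x,y,r,z0,z1,row):  # mid column of cylinder at an image row
    p=np.vstack([P(c,circ(x,y,r,z)) for z in np.linspace(z0,z1,150)]); k=abs(p[:,1]-row)<.4; return (p[k,0].min()+p[k,0].max())/2
def top(c,x,y,r,z): return P(c,circ(x,y,r,z))[:,1].min()
def midc(c,x,y,r,z): p=P(c,circ(x,y,r,z)); return (p[:,0].min()+p[:,0].max())/2
sx,sy,fz=t[0],t[1],t[2]-.052
pw=(midc(W,sx,sy,.013,fz),top(W,sx,sy,.013,fz)); ps=band(S,sx,sy,.013,fz,.13,224.5)
print('stick pred wrist',pw,'meas 314.7 235; scene',ps,'meas 316.1')
def f(p):
    x,y=p
    return [midc(W,x,y,.0195,.056)-pw[0]-(316.5-314.7), top(W,x,y,.0195,.056)-pw[1]-(225-235), (band(S,x,y,.0195,.024,.056,238.5)-ps-(314.95-316.1))]
r=least_squares(f,[sx,sy],diff_step=1e-3);print(r.x,r.fun,'delta',r.x-[sx,sy])
```

```text
[ 0.51533988 -0.04771012  0.116212  ]
stick pred wrist (np.float64(315.0394053570427), np.float64(233.6251333176047)) meas 314.7 235; scene 315.5004340283773 meas 316.1
[ 0.51420043 -0.04907814] [0.09309646 0.11440375 0.4767836 ] delta [-0.00113945 -0.00136802]
```

Call:
{"method": "send_rows", "body": {
  "rows": [
    [[-0.0015,0.0015,0],0],
    [[0,0,0.003],0],
    [[0,0,0.003],0],
    [[0,0,0.003],0],
    [[0,0,0.003],0]
  ]
}}

```text
time_s: 13.6
tcp_pos: [0.5135, -0.0489, 0.1034]
orientation: [1.0, -0.0, -0.0, -0.0]
wrist_force: [0.2, -0.8, 0.1]
grip_width: 0.0246
grasp_force: 12.0
```

Call:
{"method": "send_rows", "body": {
  "rows": [
    [[0,0,0.003],0],
    [[0,0,0.003],0],
    [[0,0,0],0],
    [[0,0,0],0],
    [[0,0,0],0]
  ]
}}

```text
time_s: 14.1
tcp_pos: [0.5137, -0.049, 0.0979]
orientation: [1.0, -0.0, 0.0, 0.0]
wrist_force: [-0.2, 0.4, 0.3]
grip_width: 0.0248
grasp_force: 12.0
```

Run:
```python
from h import *
import time
s=bot.read_state(); print(s['time_s'],s['tcp_pos'],s['wrist_force'],s['wrist_torque'])
a=shot('scene','s6')['pixels'][:,:,::-1];b=shot('wrist','w6')['pixels'][:,:,::-1]
A=cv2.resize(a[215:265,285:345],(480,400),interpolation=2)
B=cv2.convertScaleAbs(cv2.resize(b[210:290,275:339],(320,400),interpolation=2),alpha=1.5,beta=10)
cv2.imwrite('pics/v6.png',np.hstack([A,B]))
```

```text
14.1 [ 0.51373706 -0.04898718  0.09794742] [-0.17385569  0.44900336  0.34195547] [-0.05290483  0.17252174  0.02891852]
```

View pics/v6.png

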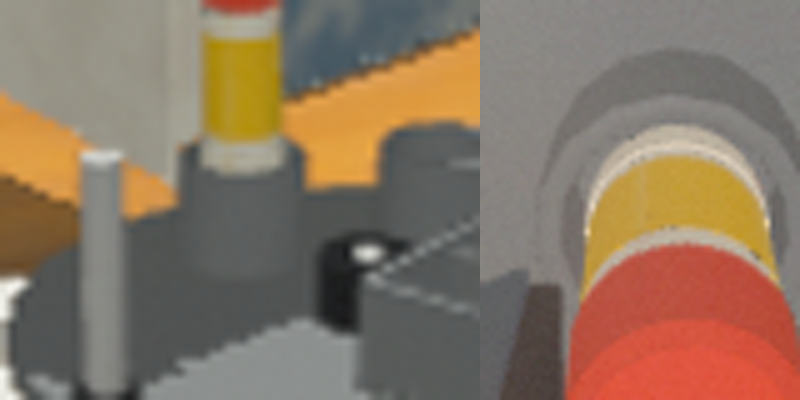

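Scene crop: the stick (x 202–285) sits inside the cup (x 180–303). The wrist crop shows similar gaps left and right, and there is no contact force. Continuing down.

Call:
{"method": "send_rows", "body": {
  "rows": [
    [[0,0,0.003],0],
    [[0,0,0.004],0],
    [[0,0,0.004],0],
    [[0,0,0.004],0],
    [[0,0,0.003],0]
  ]
}}

```text
time_s: 14.7
tcp_pos: [0.5134, -0.0489, 0.0793]
orientation: [1.0, -0.0, -0.0, -0.0]
wrist_force: [0.3, -0.3, -0.1]
grip_width: 0.0248
grasp_force: 12.0
```

Call:
{"method": "send_rows", "body": {
  "rows": [
    [[0,0,0.001],0],
    [[0,0,0.001],0],
    [[0,0,0.001],0],
    [[0,0,0],0],
    [[0,0,0],0]
  ]
}}

```text
time_s: 15.2
tcp_pos: [0.5137, -0.049, 0.0769]
orientation: [1.0, -0.0, 0.0, 0.0]
wrist_force: [0.3, -0.2, -0.6]
grip_width: 0.0251
grasp_force: 12.0
```

Call:
{"method": "send_rows", "body": {
  "rows": [
    [[0,0,0.0005],0],
    [[0,0,0.0005],0],
    [[0,0,0],0],
    [[0,0,0],0],
    [[0,0,0],0]
  ]
}}

```text
time_s: 15.7
tcp_pos: [0.5136, -0.049, 0.0759]
orientation: [1.0, -0.0, 0.0, 0.0]
wrist_force: [0.4, 0.4, -0.3]
grip_width: 0.0244
grasp_force: 12.0
```

Call:
{"method": "send_rows", "body": {
  "rows": [
    [[0,0,0],0],
    [[0,0,0],0],
    [[0,0,0],0],
    [[0,0,0],0],
    [[0,0,0],0]
  ],
  "fingers": 0.1
}}

```text
time_s: 16.2
tcp_pos: [0.5136, -0.049, 0.0758]
orientation: [1.0, -0.0, 0.0, -0.0]
wrist_force: [-0.3, 0.5, 0.1]
grip_width: 0.0503
grasp_force: 0.0
```

Call:
{"method": "send_rows", "body": {
  "rows": [
    [[0,0,-0.01],0],
    [[0,0,-0.02],0],
    [[0,0,-0.03],0],
    [[0,0,-0.03],0],
    [[0,0,-0.02],0]
  ]
}}

```text
time_s: 16.7
tcp_pos: [0.5142, -0.049, 0.1886]
orientation: [1.0, -0.0, 0.001, 0.0]
wrist_force: [-0.7, 0.5, -0.4]
grip_width: 0.0502
grasp_force: 0.0
```

Run:
```python
from h import *
a=shot('scene','s7')['pixels'][:,:,::-1]
for l in ('glue_stick','post_top','rotor','pocket_floor'):
    for d in bot.spot_point('scene',l)[:3]: print('scene',l,np.round(d['at'],4),round(d['confidence'],2))
b=shot('wrist','w7')['pixels'][:,:,::-1]
for l in ('glue_stick','post_top','rotor','pin_top','pocket_floor'):
    for d in bot.spot_point('wrist',l)[:3]: print('wrist',l,np.round(d['at'],4),round(d['confidence'],2))
A=cv2.resize(a[190:290,280:380],(400,400),interpolation=2)
B=cv2.resize(b[90:290,200:400],(400,400),interpolation=2)
cv2.imwrite('pics/v7.png',np.hstack([A,B]))
s=bot.read_state();print(s['time_s'],s['tcp_pos'])
```

```text
scene glue_stick [ 0.5598 -0.2849 -0.    ] 0.71
scene glue_stick [ 0.4365 -0.3102 -0.0013] 0.62
scene glue_stick [ 0.5143 -0.0527  0.0234] 0.59
scene post_top [ 0.551  -0.1516  0.0957] 0.72
scene rotor [ 0.5727 -0.0597  0.0127] 0.68
scene rotor [ 0.6735 -0.3616  0.0033] 0.22
scene pocket_floor [ 0.5138 -0.0486  0.0224] 0.86
scene pocket_floor [ 0.5544 -0.149   0.0931] 0.54
wrist glue_stick [ 0.5625 -0.2878  0.0019] 0.89
wrist glue_stick [ 0.4329 -0.3072  0.0018] 0.84
wrist glue_stick [ 0.5702 -0.0617  0.014 ] 0.66
wrist post_top [ 0.5533 -0.1527  0.0922] 0.92
wrist post_top [ 0.5738 -0.0603  0.0462] 0.18
wrist rotor [ 0.5736 -0.059   0.0139] 0.71
wrist pin_top [ 0.5728 -0.0637  0.0447] 0.43
wrist pocket_floor [ 0.5184 -0.0431  0.0262] 0.87
17.25 [ 0.51331735 -0.04892375  0.18522258]
```

View pics/v7.png

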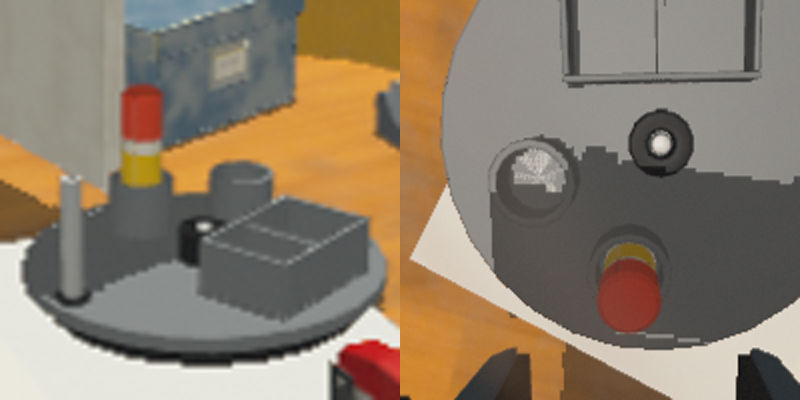

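The stick stands upright in the right pocket: crop left (140,90–235), top view (628,290). Next I'll close the fingers and go behind the post. I'll push along tool x, so I turn +14° to align it with the tangent.

Call:
{"method": "send_rows", "body": {
  "rows": [
    [[0.001,0.02,0],0],
    [[0.001,0.025,0],0],
    [[0.001,0.025,0],0],
    [[0.001,0.02,0],0],
    [[0,0.005,0],0]
  ],
  "fingers": -1,
  "newtons": 15
}}

```text
time_s: 17.75
tcp_pos: [0.5176, -0.1454, 0.1856]
orientation: [1.0, -0.001, -0.0, 0.0]
wrist_force: [-0.4, 1.1, 0.3]
grip_width: 0.0132
grasp_force: 0.0
```

Call:
{"method": "send_rows", "body": {
  "rows": [
    [[0,0,0],7],
    [[0,0,0],7],
    [[0,0,0.02],0],
    [[0,0,0.03],0],
    [[0,0,0.02],0]
  ]
}}

```text
time_s: 18.25
tcp_pos: [0.5169, -0.1431, 0.1142]
orientation: [0.993, -0.122, -0.001, -0.0]
wrist_force: [-0.1, -0.5, -0.2]
grip_width: 0.0003
grasp_force: 0.0
```

Run:
```python
from h import *
s=bot.read_state();print(s['time_s'],s['tcp_pos'],s['orientation'],s['grip_width'])
b=shot('wrist','w8')
for d in bot.spot_point('wrist','post_top')[:2]: print('wrist',np.round(d['at'],4),round(d['confidence'],2))
b=shot('scene','s8')
for d in bot.spot_point('scene','post_top')[:2]: print('scene',np.round(d['at'],4),round(d['confidence'],2))
```

```text
18.25 [ 0.51690381 -0.14313347  0.11415561] [ 9.92550567e-01 -1.21831671e-01 -6.22802698e-04 -1.65594085e-04] 0.00029559028763102705
wrist [ 0.5495 -0.1515  0.0941] 0.85
scene [ 0.5517 -0.1531  0.0989] 0.9
```

Call:
{"method": "send_rows", "body": {
  "rows": [
    [[0,0,0.02],0],
    [[0,0,0.02],0],
    [[0,0,0.014],0],
    [[0,0,0.004],0],
    [[0.004,0,0],0]
  ]
}}

```text
time_s: 18.95
tcp_pos: [0.5214, -0.1448, 0.058]
orientation: [0.993, -0.122, -0.0, -0.0]
wrist_force: [0.0, -0.1, 0.6]
grip_width: 0.0003
grasp_force: 0.0
```

Call:
{"method": "send_rows", "body": {
  "rows": [
    [[0.002,0,0],0],
    [[0.002,0,0],0],
    [[0.002,0,0],0],
    [[0.001,0,0],0],
    [[0,0,0],0]
  ]
}}

```text
time_s: 19.45
tcp_pos: [0.5281, -0.1465, 0.0579]
orientation: [0.993, -0.122, -0.0, -0.0]
wrist_force: [-2.7, 1.9, 2.1]
grip_width: 0.0003
grasp_force: 1.6
```

Contact with about 3 N. Pushing along the arc: 2° per row for the first part.

Call:
{"method": "send_rows", "body": {
  "rows": [
    [[0.0016,0.0004,0],-1],
    [[0.0024,0.0005,0],-1.5],
    [[0.0032,0.0007,0],-2],
    [[0.0032,0.0007,0],-2],
    [[0.0032,0.0007,0],-2]
  ]
}}

```text
time_s: 19.95
tcp_pos: [0.5407, -0.152, 0.0576]
orientation: [0.999, -0.047, -0.001, -0.0]
wrist_force: [-4.7, 2.6, 3.9]
grip_width: 0.0004
grasp_force: 2.4
```

Call:
{"method": "send_rows", "body": {
  "rows": [
    [[0.0032,0.0007,0],-2],
    [[0.0032,0.0007,0],-2],
    [[0.0032,0.0007,0],-2],
    [[0.0032,0.0007,0],-2],
    [[0.0032,0.0007,0],-2]
  ]
}}

```text
time_s: 20.45
tcp_pos: [0.5567, -0.156, 0.0576]
orientation: [0.999, 0.041, -0.001, -0.0]
wrist_force: [-4.6, 1.0, 3.9]
grip_width: 0.0007
grasp_force: 2.3
```

```bash
cat > ang.py <<'E'
from h import *
s=bot.read_state(); o=s['orientation']; t=np.array(s['tcp_pos'])
from scipy.spatial.transform import Rotation as R
M=R.from_quat(o).as_matrix(); p=t[:2]+.022*M[:2,0]-np.array([.573,-.0615])
f=np.array(s['wrist_force'])@M
print(s['time_s'],'post angle',np.degrees(np.arctan2(p[1],p[0])).round(1),'R',np.hypot(*p).round(4),'yaw_y',np.degrees(np.arctan2(M[1,1],M[0,1])).round(1),'F tool',f.round(1))
E
python3 ang.py
```

```text
20.45 post angle -86.5 R 0.0929 yaw_y -85.3 F tool [-4.5 -1.4 -3.9]
```

Call:
{"method": "send_rows", "body": {
  "rows": [
    [[0.0032,0.0007,0],-2],
    [[0.0032,0.0007,0],-2],
    [[0.0032,0.0007,0],-2],
    [[0.0032,0.0007,0],-2],
    [[0.0032,0.0007,0],-2]
  ]
}}

```text
time_s: 20.95
tcp_pos: [0.5731, -0.1572, 0.0577]
orientation: [0.992, 0.128, -0.0, -0.0]
wrist_force: [-5.6, -0.6, 3.8]
grip_width: 0.0003
grasp_force: 3.1
```

Call:
{"method": "send_rows", "body": {
  "rows": [
    [[0.0032,0.0007,0],-2],
    [[0.0032,0.0007,0],-2],
    [[0.0032,0.0007,0],-2],
    [[0.0032,0.0007,0],-2],
    [[0.0032,0.0007,0],-2]
  ]
}}

```text
time_s: 21.45
tcp_pos: [0.5896, -0.1556, 0.0577]
orientation: [0.977, 0.214, -0.0, 0.0]
wrist_force: [-4.9, -1.3, 1.9]
grip_width: 0.0005
grasp_force: 2.3
```

```bash
python3 ang.py
```

```text
21.45 post angle -66.7 R 0.0924 yaw_y -65.3 F tool [-5.  -0.9 -1.9]
```

Call:
{"method": "send_rows", "body": {
  "rows": [
    [[0.0024,0.0005,0],-1.5],
    [[0.0024,0.0005,0],-1.5],
    [[0.0016,0.0004,0],-1],
    [[0.0016,0.0004,0],-1],
    [[0.0008,0.0002,0],-0.5]
  ]
}}

```text
time_s: 21.95
tcp_pos: [0.5986, -0.1532, 0.0578]
orientation: [0.966, 0.259, 0.0, 0.0]
wrist_force: [-2.8, -1.6, -0.8]
grip_width: 0.0003
grasp_force: 1.0
```

Call:
{"method": "send_rows", "body": {
  "rows": [
    [[0.0008,0.0002,0],-0.5],
    [[0.0008,0.0002,0],-0.5],
    [[0.0008,0.0002,0],-0.5],
    [[0.0008,0.0002,0],-0.5],
    [[0.0008,0.0002,0],-0.5]
  ]
}}

```text
time_s: 22.45
tcp_pos: [0.6023, -0.1519, 0.0578]
orientation: [0.96, 0.28, 0.0, -0.0]
wrist_force: [-2.2, -1.3, -0.1]
grip_width: 0.0003
grasp_force: 1.2
```

```bash
python3 ang.py
```

```text
22.45 post angle -58.6 R 0.0921 yaw_y -57.5 F tool [-2.5 -0.1  0.1]
```

Call:
{"method": "send_rows", "body": {
  "rows": [
    [[0.0008,0.0002,0],-0.5],
    [[0.0008,0.0002,0],-0.5],
    [[0.0008,0.0002,0],-0.5],
    [[0.0008,0.0002,0],-0.5],
    [[0.0008,0.0002,0],-0.5]
  ]
}}

```text
time_s: 22.95
tcp_pos: [0.6064, -0.1505, 0.0579]
orientation: [0.954, 0.301, 0.0, 0.0]
wrist_force: [-2.0, -0.1, -0.7]
grip_width: 0.0005
grasp_force: 1.0
```

Call:
{"method": "send_rows", "body": {
  "rows": [
    [[0.0008,0.0002,0],-0.5],
    [[0.0008,0.0002,0],-0.5],
    [[0.0008,0.0002,0],-0.5],
    [[0.0008,0.0002,0],-0.5],
    [[0.0008,0.0002,0],-0.5]
  ]
}}

```text
time_s: 23.45
tcp_pos: [0.6101, -0.149, 0.0578]
orientation: [0.947, 0.322, 0.0, -0.0]
wrist_force: [-2.8, -1.6, 0.9]
grip_width: 0.0002
grasp_force: 1.4
```

Call:
{"method": "send_rows", "body": {
  "rows": [
    [[0.0008,0.0002,0],-0.5],
    [[0.0008,0.0002,0],-0.5],
    [[0.0008,0.0002,0],-0.5],
    [[0.0008,0.0002,0],-0.5],
    [[0.0008,0.0002,0],-0.5]
  ]
}}

```text
time_s: 23.95
tcp_pos: [0.6138, -0.1473, 0.0578]
orientation: [0.94, 0.342, 0.0, 0.0]
wrist_force: [-3.8, -1.9, -0.8]
grip_width: 0.0005
grasp_force: 1.6
```

Call:
{"method": "send_rows", "body": {
  "rows": [
    [[0.0008,0.0002,0],-0.5],
    [[0.0008,0.0002,0],-0.5],
    [[0.0008,0.0002,0],-0.5],
    [[0.0008,0.0002,0],-0.5],
    [[0.0008,0.0002,0],-0.5]
  ]
}}

```text
time_s: 24.45
tcp_pos: [0.6175, -0.1455, 0.0579]
orientation: [0.932, 0.363, 0.0, 0.0]
wrist_force: [-2.7, -0.4, -0.1]
grip_width: 0.0004
grasp_force: 1.3
```

Call:
{"method": "send_rows", "body": {
  "rows": [
    [[0.0008,0.0002,0],-0.5],
    [[0.0008,0.0002,0],-0.5],
    [[0.0008,0.0002,0],-0.5],
    [[0.0008,0.0002,0],-0.5],
    [[0.0008,0.0002,0],-0.5]
  ]
}}

```text
time_s: 24.95
tcp_pos: [0.621, -0.1434, 0.0578]
orientation: [0.924, 0.383, -0.0, 0.0]
wrist_force: [-2.0, -1.9, 0.6]
grip_width: 0.0004
grasp_force: 1.2
```

Call:
{"method": "send_rows", "body": {
  "rows": [
    [[0.0008,0.0002,0],-0.5],
    [[0.0008,0.0002,0],-0.5],
    [[0.0008,0.0002,0],-0.5],
    [[0.0008,0.0002,0],-0.5],
    [[0.0008,0.0002,0],-0.5]
  ]
}}

```text
time_s: 25.45
tcp_pos: [0.6244, -0.1413, 0.0578]
orientation: [0.915, 0.403, -0.0, -0.0]
wrist_force: [-4.4, -4.0, -0.4]
grip_width: 0.0003
grasp_force: 2.4
```

Force has risen to about 6 N, so the catch is near. Smaller steps.

Call:
{"method": "send_rows", "body": {
  "rows": [
    [[0.0006,0.00015,0],-0.4],
    [[0.0006,0.00015,0],-0.4],
    [[0.0006,0.00015,0],-0.4],
    [[0.0005,0.0001,0],-0.3],
    [[0,0,0],0]
  ]
}}

```text
time_s: 25.95
tcp_pos: [0.6265, -0.1399, 0.0578]
orientation: [0.91, 0.415, 0.0, 0.0]
wrist_force: [-2.0, -1.5, 0.1]
grip_width: 0.0005
grasp_force: 1.3
```

```bash
python3 ang.py
python3 - <<'E'
from h import *
for cam in ('scene','wrist'):
    c=shot(cam,cam+'9')
    for l in ('pin_top','post_top'):
        for d in bot.spot_point(cam,l)[:2]: print(cam,l,np.round(d['at'],4),round(d['confidence'],2))
E
python3 ang.py
```

```text
25.95 post angle -42.3 R 0.0919 yaw_y -41.0 F tool [-2.5 -0.5 -0.1]
scene post_top [ 0.6397 -0.1264  0.0961] 0.8
scene post_top [0.7909 0.0354 0.0014] 0.3
wrist pin_top [ 0.5726 -0.0654  0.0468] 0.75
wrist post_top [ 0.6436 -0.1231  0.0907] 0.78
26.25 post angle -42.3 R 0.0918 yaw_y -41.0 F tool [-1.7  0.4  0. ]
```

Still in contact and not locked (pin about 45–47 mm, network noise). Small steps on.

Call:
{"method": "send_rows", "body": {
  "rows": [
    [[0.0006,0.00015,0],-0.4],
    [[0.0006,0.00015,0],-0.4],
    [[0.0006,0.00015,0],-0.4],
    [[0.0005,0.0001,0],-0.3],
    [[0.0005,0.0001,0],-0.3]
  ]
}}

```text
time_s: 26.75
tcp_pos: [0.6289, -0.1382, 0.0579]
orientation: [0.903, 0.429, 0.0, 0.0]
wrist_force: [-0.4, -0.7, 0.2]
grip_width: 0.0006
grasp_force: 0.9
```

```bash
python3 ang.py
python3 - <<'E'
from h import *
for cam in ('wrist','top','scene'):
    c=shot(cam,cam+'10')
    for l in ('pin_top','post_top'):
        for d in bot.spot_point(cam,l)[:1]: print(cam,l,np.round(d['at'],4),round(d['confidence'],2),np.degrees(np.arctan2(d['at'][1]+.0615,d['at'][0]-.573)).round(1))
s=bot.read_state();print(s['wrist_force'],s['grasp_force'])
a=cv2.imread('pics/wrist10.png');b=cv2.imread('pics/scene10.png')
cv2.imwrite('pics/v10.png',np.hstack([cv2.resize(a[40:240,60:260],(400,400)),cv2.resize(b[220:280,300:360],(400,400),interpolation=2)]))
E
```

```text
26.75 post angle -40.5 R 0.0918 yaw_y -39.2 F tool [-0.8  0.1 -0.2]
wrist pin_top [ 0.5708 -0.0601  0.0458] 0.75 147.5
wrist post_top [ 0.6429 -0.1214  0.0917] 0.63 -40.6
scene post_top [ 0.6451 -0.1244  0.0979] 0.92 -41.1
[ 0.29393352 -0.06497306  0.07416553] 0.24972567334771156
```

View pics/v10.png

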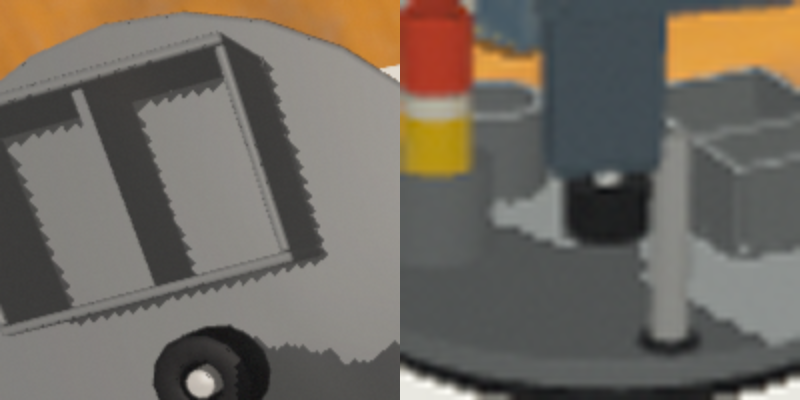

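Run:
```python
from h import *
c=bot.read_camera('scene')
cv2.imwrite('pics/scene11.png',c['pixels'][:,:,::-1])
for a in (-46,-44,-42,-40,-38,-36): 
    r=np.radians(a);print(a,[px(c,[.573+.092*np.cos(r),-.0615+.092*np.sin(r),z]) for z in(.04,.05)])
print('pin',px(c,[.573,-.0615,.044]),px(c,[.573,-.0615,.049]))
for n in (9,10,11):
    g=cv2.imread(f'pics/scene{n}.png',0).astype(int)
    print(n,'post v=258',g[258,332:352],'pin col'); print(g[241:254,328:335])
s=bot.read_state();print(s['wrist_force'],s['grasp_force'])
```

```text
-46 [array([336.2, 264.9]), array([336.3, 260.6])]
-44 [array([337.7, 264.8]), array([337.8, 260.5])]
-42 [array([339.2, 264.7]), array([339.3, 260.4])]
-40 [array([340.7, 264.6]), array([340.8, 260.3])]
-38 [array([342.2, 264.5]), array([342.3, 260.2])]
-36 [array([343.6, 264.3]), array([343.7, 260. ])]
pin [331.4 246.6] [331.4 244.6]
9 post v=258 [ 83  83  82  83 115 131 135 136 135 127 139 144 144 143 143 142 111  85
  92  98] pin col
[[ 73  73  74  74  73  74  74]
 [ 74  73  74  74  73  74  73]
 [ 73  73  73  73  73  72  72]
 [ 70  72  70  70  71  69  69]
 [ 66  83  94  98  87  68  62]
 [ 46 123 166 175 139  73  39]
 [ 40  97 150 157 106  52  39]
 [ 39  32  29  32  29  29  34]
 [ 29  32  33  33  33  32  31]
 [ 28  31  30  31  31  31  29]
 [ 32  31  33  31  31  31  30]
 [ 30  31  31  30  31  30  30]
 [ 31  30  30  31  29  31  31]]
10 post v=258 [ 83  82  82  84 125 130 130 133 135 136 131 129 139 144 143 144 142 111
 109 105] pin col
[[ 74  73  74  75  74  73  74]
 [ 74  74  74  75  72  73  74]
 [ 73  73  73  74  73  72  72]
 [ 74  72  71  71  71  68  69]
 [ 67  79  86  96  85  70  61]
 [ 49 114 141 166 135  72  41]
 [ 38  92 146 137  96  52  40]
 [ 37  33  27  30  30  29  29]
 [ 31  31  33  32  30  32  31]
 [ 28  33  31  32  32  29  31]
 [ 30  30  32  30  30  29  31]
 [ 28  31  31  30  31  31  29]
 [ 32  31  31  31  30  30  29]]
11 post v=258 [ 84  83  84  83 125 130 129 132 136 136 131 131 141 144 143 144 144 110
 107 105] pin col
[[ 74  74  74  74  73  73  73]
 [ 74  72  75  73  73  74  73]
 [ 74  74  72  74  73  73  73]
 [ 74  73  72  72  68  70  69]
 [ 68  78  85  94  85  68  63]
 [ 49 114 141 167 135  72  41]
 [ 38  93 146 137  97  52  38]
 [ 36  30  31  29  29  28  31]
 [ 30  31  32  32  32  31  31]
 [ 30  29  30  29  30  29  31]
 [ 32  31  31  32  30  31  30]
 [ 30  29  30  32  34  29  30]
 [ 31  28  30  33  30  30  31]]
[-0.34437116 -1.08261193  0.28920086] 0.23070770781487226
```

Not clicked: the post moved only about 1 px and the pin is unchanged at row 246. Continue.

Call:
{"method": "send_rows", "body": {
  "rows": [
    [[0.0007,0.00015,0],-0.4],
    [[0.0007,0.00015,0],-0.4],
    [[0.0007,0.00015,0],-0.4],
    [[0.0007,0.00015,0],-0.4],
    [[0.0007,0.00015,0],-0.4]
  ]
}}

```text
time_s: 27.75
tcp_pos: [0.6316, -0.1359, 0.0578]
orientation: [0.896, 0.445, 0.0, -0.0]
wrist_force: [0.4, -0.7, -0.1]
grip_width: 0.0002
grasp_force: 0.4
```

```bash
cat > pin.py <<'E'
from h import *
g=cv2.cvtColor(bot.read_camera('scene')['pixels'],cv2.COLOR_RGB2GRAY).astype(int)
print('pin col331',g[240:250,331],'post',g[258,332:354])
E
python3 ang.py; python3 pin.py
```

```text
27.75 post angle -38.3 R 0.0916 yaw_y -37.2 F tool [-0.3  0.8  0.1]
pin col331 [ 74  75  75  73  73  77 109 129  32  33] post [ 83  83  83  83 127 142 145 129 131 135 136 135 129 140 145 145 144 111
  99 100 100 126]
```

Run:
```python
from h import *
c=bot.read_camera('scene');cv2.imwrite('pics/scene12.png',c['pixels'][:,:,::-1])
for n in (0,7,8,9,10,12):
    g=cv2.imread(f'pics/scene{n}.png',0).astype(int)
    print(n,'pin');print(g[242:251,327:336])
for n in (9,10,12):
    g=cv2.imread(f'pics/scene{n}.png',0).astype(int)
    for v in (252,264,268): print(n,v,g[v,330:356])
for i in range(3):
    s=bot.read_state();print(s['wrist_force'],s['grasp_force'])
    d=bot.spot_point('scene','post_top')[:1]; 
    for d in d: print(np.round(d['at'],4),px(c,d['at']))
```

```text
0 pin
[[137 138 138 138 126  92  81  85  86]
 [134 134 133 132 121  90  78  84  87]
 [111  88  82  84  84  64  65  78  83]
 [ 39  38  73  96  99  73  47  40  47]
 [ 41  35 141 193 201 143  69  49  68]
 [ 37  37  89 142 146 103  74  85 127]
 [ 36  38  38  48  69  84 128 103  83]
 [ 28  30  37  81 134 114  91  85  83]
 [ 30  28  42  83 111 123 106  98  94]][ WARN:0@1.312] global loadsave.cpp:275 findDecoder imread_('pics/scene7.png'): can't open/read file: check file path/integrity
Traceback (most recent call last):
AttributeError: 'NoneType' object has no attribute 'astype'
```

Run:
```python
from h import *
for n in ('s8','scene9','scene10','scene12'):
    g=cv2.imread(f'pics/{n}.png',0).astype(int)
    print(n,'pin');print(g[242:250,327:336])
for n in (9,10,12):
    g=cv2.imread(f'pics/scene{n}.png',0).astype(int)
    for v in (252,264,268): print(n,v,g[v,330:356])
c=bot.read_camera('scene')
s=bot.read_state();print(s['wrist_force'],s['grasp_force'])
for d in bot.spot_point('scene','post_top')[:1]: print(np.round(d['at'],4),px(c,d['at']))
bot.read_camera('wrist')
for l in ('post_top','pin_top'):
  for d in bot.spot_point('wrist',l)[:1]: print(np.round(d['at'],4))
```

```text
s8 pin
[[143 144 142 144 129  95  84  88  89]
 [141 137 136 136 124  92  82  86  89]
 [115  92  86  87  87  68  66  81  85]
 [ 40  39  75 100 104  77  48  41  48]
 [ 41  39 144 198 207 148  70  50  69]
 [ 41  36  93 146 151 105  77  88 131]
 [ 36  38  39  50  69  86 131 106  86]
 [ 29  30  39  83 137 117  93  88  86]]
scene9 pin
[[ 74  74  73  74  74  73  74  73  74]
 [ 74  73  73  73  73  73  72  72  73]
 [ 71  70  72  70  70  71  69  69  68]
 [ 66  66  83  94  98  87  68  62  62]
 [ 53  46 123 166 175 139  73  39  40]
 [ 42  40  97 150 157 106  52  39  40]
 [ 37  39  32  29  32  29  29  34  36]
 [ 31  29  32  33  33  33  32  31  26]]
scene10 pin
[[ 72  74  74  74  75  72  73  74  75]
 [ 74  73  73  73  74  73  72  72  74]
 [ 75  74  72  71  71  71  68  69  70]
 [ 67  67  79  86  96  85  70  61  63]
 [ 54  49 114 141 166 135  72  41  40]
 [ 39  38  92 146 137  96  52  40  40]
 [ 38  37  33  27  30  30  29  29  35]
 [ 29  31  31  33  32  30  32  31  30]]
scene12 pin
[[ 73  73  74  74  73  73  73  72  75]
 [ 74  75  74  74  73  73  73  74  73]
 [ 74  73  72  75  73  73  70  70  68]
 [
[... 666 characters left out ...]
  83  82  82  82  95 123 133 136 135 127 134 142 143 144 144
 144 143 144 144 143 144 144 144]
10 268 [ 81  83  83  82  83  83  81  99 124 133 134 135 126  94  82  84  83  82
  83  83 124 141 144 143 143 143]
12 252 [ 32  31  32  29  31  32  27 101 136 131 131 135 138 136 119  93  84  85
  84  84  88  90  91  91  92  92]
12 264 [ 83  83  83  84  81  83  82  83  83 116 130 135 135 132 123 138 144 144
 144 143 144 143 143 143 144 144]
12 268 [ 82  82  83  82  82  81  82  82  78 117 133 135 135 131 106  84  82  83
  83  82  84  83 125 137 142 143]
[-0.31262455 -0.93567481  1.21224875] 0.16340774483978748
[ 0.6448 -0.1189  0.0945] [342.1 240.7]
[ 0.6474 -0.1174  0.0924]
[ 0.5724 -0.0626  0.0517]
```

Row 268 shows the post moving with the finger (338.6 → 340 → 341.6 px), so it isn't clicked yet. Continuing.

Call:
{"method": "send_rows", "body": {
  "rows": [
    [[0.0007,0.00015,0],-0.4],
    [[0.0007,0.00015,0],-0.4],
    [[0.0007,0.00015,0],-0.4],
    [[0.0007,0.00015,0],-0.4],
    [[0.0007,0.00015,0],-0.4]
  ]
}}

```text
time_s: 28.6
tcp_pos: [0.6337, -0.1341, 0.0577]
orientation: [0.888, 0.461, -0.001, 0.0]
wrist_force: [-7.7, -10.9, 2.5]
grip_width: 0.0006
grasp_force: 6.1
```

```bash
cat > pin.py <<'E'
from h import *
exec(open('ang.py').read())
c=bot.read_camera('scene')
g=cv2.cvtColor(c['pixels'],cv2.COLOR_RGB2GRAY).astype(int)
w=np.clip(g[268,332:356]-100,0,None)[:18]
print('pin',g[240:250,330],g[240:250,331],'row268',g[268,336:356])
E
python3 pin.py
```

```text
28.6 post angle -36.7 R 0.0915 yaw_y -35.1 F tool [-13.4  -0.   -2.5]
pin [ 73  73  74  75  75  71  93 124  29  32] [ 74  74  75  74  73  74 107 129  31  34] row268 [ 83  84  81  72 118 134 135 134 130  90  78  82  84  84  82  83  83 126
 137 142]
```

Run:
```python
from h import *
c=shot('wrist','wrist13')
s=bot.read_state();print(s['time_s'],s['wrist_force'],s['grasp_force'])
for z in (.044,.049): print('pred pin',px(c,[.573,-.0615,z]))
print('pred hub top',px(c,[.573,-.0615,.044]))
for l in ('pin_top','post_top'):
    for d in bot.spot_point('wrist',l)[:1]: print(l,np.round(d['at'],4),px(c,d['at']))
u0,v0=px(c,[.573,-.0615,.046]).astype(int)
g=cv2.cvtColor(c['pixels'],cv2.COLOR_RGB2GRAY)
sub=g[v0-28:v0+28:2,u0-34:u0+34:2]
for r in sub: print(' '.join('%3d'%x for x in r))
```

```text
28.7 [-6.36679847 -8.50093481  2.46886058] 4.7152702091261744
pred pin [161.6 228.2]
pred pin [158.1 230.1]
pred hub top [161.6 228.2]
pin_top [ 0.5734 -0.0615  0.0525] [156.1 231.1]
post_top [ 0.6467 -0.1162  0.0921] [316.5 255.6]
133 133 133 133 133 134 134 133 133 134 133 134 134 134 135 133 134 134 134 135 135 135 137 136 136 136 137 137 137 137 138 137 138 137
132 133 133 133 134 133 134 134 133 134 135 133 133 134 135 134 133  86  39  22  20  22  25  26  22  32  73 137 137 137 136 137 136 138
133 132 132 133 133 133 134 133 133 134 134 133 134 134  87  56  25  27  23  22  23  22  27  27  26  25  24  35  67 137 136 137 136 137
133 133 134 133 133 134 133 134 135 133 134 133  87  40  37  35  37  43  43  37  26  19  24  25  21  24  21  25  30  32  96 137 136 137
133 134 131 134 132 133 132 133 133 133  89  42  35  43  49  49  51  53  56  52  52  45  23  24  19  24  22  26  30  29  32 116 136 137
132 134 132 132 133 132 134 134 132  43  37  41  46  46  48  48  50  53  54  56  59  59  57  55  25  21  22  25  27  29  30  39  90  96
132 133 133 134 134 134 134 133  89  39  45  44  45 
[... 2239 characters left out ...]
  50 130 135 131  78
131 131 132 134 131 131 133 131 134 133  98  38  40  38  40  40  43  43  41  41  41  41  40  42  39  41  21  23  71 133 133  88  76  78
131 132 133 132 133 132 132 132 133 132 133  98  35  37  34  38  40  41  38  39  39  38  38  40  40  34  74  78  94 133  86  78  76  78
131 131 132 131 132 132 130 132 132 132 132 133 130 122  54  36  37  37  37  36  37  39  40  33  73 127  87  77  76  77  77  76  76  76
132 131 130 132 132 132 133 132 132 132 133 134 132 133 132 124  56  57  57  58  57  56  73 128 131  75  78  77  78  78  78  77  76  77
133 130 132 131 132 132 132 130 131 132 132 132 133 132 132 133 133 133 133 134 135 135 134  87  77  77  78  78  78  77  79  77  79  79
```

The wrist pixels show the pin's bright top disc with its grey side visible above the hub, so it is raised and locked; the 13 N is the stop. Backing off gently, then up.

Call:
{"method": "send_rows", "body": {
  "rows": [
    [[-0.0007,0,0],0],
    [[-0.001,0,0],0],
    [[-0.003,0,0],0],
    [[-0.004,0,0],0],
    [[-0.004,0,0],0]
  ]
}}

```text
time_s: 29.3
tcp_pos: [0.6268, -0.1441, 0.0579]
orientation: [0.888, 0.46, 0.0, 0.0]
wrist_force: [0.5, -0.3, 0.0]
grip_width: 0.0002
grasp_force: 0.0
```

```bash
python3 pin.py
python3 - <<'E'
from h import *
c=shot('wrist','wrist14')
for z in (.044,.049): print('pred pin',px(c,[.573,-.0615,z]))
for l in ('pin_top','post_top','glue_stick','pocket_floor'):
    for d in bot.spot_point('wrist',l)[:2]: print(l,np.round(d['at'],4),px(c,d['at']))
E
```

```text
29.3 post angle -44.2 R 0.0927 yaw_y -35.2 F tool [ 0.   0.6 -0. ]
pin [ 75  75  73  74  74  71  92 126  39  35] [ 72  74  75  75  73  74 106 129  40  38] row268 [ 83  83  81  72 117 133 136 135 130  91 123 136 143 143 144 144 145 145
 145 144]
pred pin [159.1 207.4]
pred pin [155.5 208.9]
pin_top [ 5.739e-01 -6.200e-02  1.000e-04] [186.3 197.1]
pin_top [ 0.5724 -0.0637  0.0511] [155.7 213.2]
post_top [ 0.6459 -0.1167  0.0935] [315.5 231.7]
glue_stick [ 0.5387 -0.1048  0.0215] [177.  282.4]
pocket_floor [ 0.5418 -0.1115  0.0266] [184.4 290.3]
```

Call:
{"method": "send_rows", "body": {
  "rows": [
    [[0,0,-0.01],0],
    [[0,0,-0.02],0],
    [[0,0,-0.03],0],
    [[0,0,-0.03],0],
    [[0,0,-0.03],0]
  ]
}}

```text
time_s: 30.1
tcp_pos: [0.6269, -0.1438, 0.1798]
orientation: [0.888, 0.46, 0.0, 0.0]
wrist_force: [-0.3, -0.7, 0.5]
grip_width: 0.0005
grasp_force: 0.0
```

Call:
{"method": "send_rows", "body": {
  "rows": [
    [[0,0.03,-0.02],0],
    [[0,0.04,-0.02],0],
    [[0,0.04,0],0],
    [[0,0.03,0],0],
    [[0,0,0],0]
  ]
}}

```text
time_s: 30.6
tcp_pos: [0.7434, -0.2265, 0.2184]
orientation: [0.888, 0.46, 0.0, 0.001]
wrist_force: [0.1, 1.4, 0.7]
grip_width: 0.0007
grasp_force: 0.0
```

Run:
```python
from h import *
c=shot('scene','scene15'); g=cv2.imread('pics/scene15.png',0).astype(int)
print(g[240:250,326:337]); print(g[268,336:350])
for l in ('pin_top','post_top','glue_stick','pocket_floor'):
    for d in bot.spot_point('scene',l)[:3]: print('scene',l,np.round(d['at'],4),round(d['confidence'],2))
c=shot('top','top15')
for l in ('pin_top','post_top','glue_stick','pocket_floor','mug','stapler','ink_jar'):
    for d in bot.spot_point('top',l)[:3]: print('top',l,np.round(d['at'],4),round(d['confidence'],2))
s=bot.read_state();print(s['time_s'],s['tcp_pos'],s['wrist_force'])
```

```text
[[142 142 143 142 142 131  97  83  84  83  84]
 [142 142 142 141 142 132  97  84  83  83  82]
 [143 142 143 142 142 132  97  84  83  83  83]
 [143 142 138 146 159 147 111  86  82  83  83]
 [133 133 101 159 217 205 157  96  69  76  82]
 [ 56  39  40 140 182 184 134  68  40  49  65]
 [ 41  39  36 117 136 136 112  62  39  40  40]
 [ 40  40  37  94 123 128  94  52  38  41  39]
 [ 35  36  39  37  38  39  39  40  39  36  30]
 [ 26  29  33  38  41  39  38  31  30  30  29]]
[142 142 138 111 121 132 135 132 128 107 127 141 141 142]
scene pin_top [ 0.675  -0.3676  0.0024] 0.4
scene glue_stick [ 0.4381 -0.3058 -0.0021] 0.79
scene glue_stick [ 0.5357 -0.1142  0.0238] 0.55
scene pocket_floor [ 0.5357 -0.112   0.0234] 0.8
top glue_stick [ 0.4343 -0.3064 -0.0011] 0.54
top glue_stick [ 0.7901  0.035  -0.0014] 0.41
top pocket_floor [ 0.6718 -0.3636 -0.0042] 0.75
top mug [0.7933 0.0362 0.0008] 0.92
top ink_jar [ 0.6736 -0.364  -0.0036] 0.62
31.25 [ 0.7411928  -0.22456411  0.21794541] [-0.45528187 -0.27255409  0.02161373]
```

In the scene image the pin now spans rows 243–247 (245–247 at the start), about 5 mm higher. The stick is at its pocket and nothing is touched, so I hand in.

```bash
python3 -c "
from plant import bot
print(bot.close_job())"
```

```text
the job is handed in; nothing more can be done
None
```

The job is handed in: the glue stick stands released in the pocket nearer the post, the carousel has clicked and locked with its pin up, and the robot is clear of everything (peak measured push about 13 N, against the stop).

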